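# Seat the notched tube block in the dry bath

### The job

Lift the aluminium tube block off the cork mat by its bar handle and load it into the round well of the white dry bath, pushed fully home on the well floor. The block only goes down where its notch meets the key inside the well, and the key's bearing is not known exactly: rest the block lightly on the key, turn it by feel until it drops, and lower it gently without forcing it, then let go of it. Leave the beaker and the vial standing where they are.

Things in the scene. Friction and masses are not known exactly. Their poses are not given: they have to be found in the camera images.
- block: Round aluminium tube block, 62 mm across, 50 mm tall, about 0.35 kg, loose, upright on a cork mat. Origin: centre of its underside; z up. One notch, 15 mm wide, 8 mm deep, runs down its whole side at its +x; it starts within 0.75 rad of facing the robot (-x). The lowest 3 mm are a foot 42 mm across; the notched part begins above it, its lower edge chamfered 1.5 mm.
- handle (a point): Centre of the block's steel bar handle, 70 mm above the block's origin, same axes: an upright plate on the block's top, 44 mm long (block x), 12 mm thick (block y), from 50 to 90 mm above the origin. Grip it across its thickness.
- bath: White dry bath fixed on the bench, 240 mm (x) by 200 mm (y), 110 mm tall, front with a dark display at its -x, towards the robot within 0.25 rad. Origin: centre of its underside, z up. It stands to the right or to the left of the block.
- well (a point): Centre of the mouth of the round well, in the middle of the bath's flat deck, 110 mm above the bench; axes as the bath. The well is 66 mm across (2 mm clear all round the block), flared at 45 degrees over its top 4 mm, and 30 mm deep to its flat floor.
- well_floor (a point): Centre of the well floor. A key 12 mm wide stands 7 mm in from the wall, from the floor to 10 mm under the deck, fixed at an unknown bearing within 0.8 rad either side of the bath's -x, seen from the centre. Notch off the key: the block stops with its origin 13 mm under the deck. Notch on it (play about 0.05 rad either way): it goes down to 30 mm under the deck.
- beaker: Small glass beaker, 52 mm wide, 62 mm tall, on the bench just beyond the mat; origin: centre of its underside.
- vial: Small amber glass vial, 24 mm wide, 35 mm tall, on the bath's deck near its far corner; origin: centre of its underside.
Things that resemble listed ones, but are neither listed nor needed, are in the scene too. Leave any blue or pink look-alike of the block alone.

How it is judged:
By the outcome, as a careful person would: the job done as asked, in the order asked, and still so for the second after the job is handed in, with the robot touching nothing.
It also fails if it takes over 64 s, if anything falls off the work surface, if the arm or the gripper's body presses on something with over 40 N, if the wrist force passes 120 N, or if a joint passes its speed limit or range.

### The arm

A 7-joint arm with a two-finger parallel gripper is mounted at the origin on the work surface. World frame = base frame: x ahead of the robot, y to its left, z up, the work surface at z = 0. Lengths are in m, angles in rad, forces in N, time in s.
With the tool pointing down it reaches from about 0.425 to 0.925 m from the base axis. Payload 6.8 kg.
Tool frame: the origin (TCP) lies between the finger pads; the fingertips stand r.tip_reach ahead of it and the grasp point (between the pads) lies 11 mm behind it (r.tip_reach is the distance from the TCP to the fingertips, in m); z points along the fingers, y is the direction in which the jaws open and shut (so a half turn about z gives the same grasp; the last joint's range is limited). The gripper opens to 85 mm and grips with 20 to 120 N. Pads are 22 mm wide; open, the fingers measure 114 mm over their backs; the gripper's body (76 mm by 85 mm) begins 54 mm behind the grasp point. The pads swing forward as they close: fully open they stand 13 mm farther back than shut.
Start: joints at [-1.415, 0.477, 0.022, 1.555, -0.011, 1.109, -0.083], TCP at [0.176, 0.652, 0.239] pointing down, gripper open.
Joint ranges: [-2.96, 2.96], [-0.34, 2.1], [-1.41, 1.46], [0.24, 2.44], [-1.37, 4.51], [0.17, 1.92], [-2.96, 2.96]. Speed limits (rad/s): [2.39, 2.39, 3.14, 3.14, 3.14, 3.14, 3.14].

### API

Orientations are given as a rotation vector (axis times angle).
In Python, from bench import r, eyes, spotter gives the robot as it stands.
- The arm moves only by the tool carry_out, never from a script. Its argument "series" is text: rows parted by semicolons, each of 5 numbers parted by spaces: the shift along the tool's x, y, z in cm, then the turn about the tool's z in rad, then the opening, from 0 (shut) to 1 (fully open). In form: x y z yaw gripper; .... A call has 1 to 8 rows; each row shifts and turns the commanded pose from where the row before left it, along the tool's axes as they then stand; what a row does not reach is not made up. A row lasts 1/8 s, in which the tool goes at most 62.5 mm and 10.7 degrees, less where a joint would pass 70% of its speed; a pose out of reach is approached as far as the arm can. A call with a gripper value outside its range is refused whole. The fingers move at their own pace and stop on an object; "grip_force" is the grip in N (left out, the last holds). Time passes only in rows, so rows that do not move let the fingers close. It gives the time, the measured TCP pose, the force and the opening at its end, in the units of the state.
- r.get_obs(): the state, without advancing time (a new reading comes with each control period).
- eyes.grab_frame(name): name is "side" or "top" or "wrist"; returns a dict with "color" (384x512x3 uint8, blue, green, red), "intrinsics" (3x3 intrinsics, pixels), "D" ([k1, k2, p1, p2, k3] as OpenCV has them; the pictures are not rectified), "R" (3x3) and "t" (3): a world point X has camera coordinates R X + t; the wrist camera has in their place "T_tool_cam" (4x4, takes a point from camera to tool coordinates, whose origin is the TCP and whose axes are the flange's). Camera axes: x right, y down, z forward; pixel columns grow to the right and rows downward; lengths in m; the calibration is good to about 2 mm. A picture is of the moment at which its call begins: read the wrist's pose just before it. There is no depth.
- r.hand_in(): hands the job in, once; it reports no verdict.
Trained networks look in a picture, given as the dict that the camera call returned (one of the last four; its "shot" number tells which), for a name from the list of things; names that differ only in an ending like _2 or _b are one class to them, and where a whole thing is asked for, a point or a joint stands for the part that bears it (a point fixed in the world has none). Each returns a list of dicts, best first, with "confidence" (0 to 1); they miss things now and then, are a little off and sometimes report something else, mostly with a low value. They report only what shows in the picture. A call takes as long as a camera call. They do not tell look-alikes from the thing itself.
- spotter.search_frame(picture, query): "uv" ([column, row] in pixels, amid what is visible of it).
- spotter.trace(picture, query): "pixels" (384x512 bool, what is visible of it) and "uv" ([column, row] in pixels, amid what is visible of it).
- spotter.mark_of(picture, query): "uv" ([column, row] in pixels: a listed point, or the origin of a listed thing).
The state is a dict: "clock": time; "joints": joint angles; "qvel": joint speeds; "tau": joint torques, N m; "tcp_pos": TCP position; "orientation": TCP orientation; "contact_force": force on the tool from outside, world axes, zero at the start; "moment": the same for the moment, N m; "grip_width": finger opening in m.
Only numpy, scipy, OpenCV 4.12 (cv2) and the standard library are available. Lean on these libraries where they do the work, as an engineer would, in place of code of your own. Each camera call takes 0.05 s, during which the arm holds its last target.

## Working session

There is one attempt and no reset: what is moved stays moved. The work goes in short steps, Python scripts to look and compute and a tool call to move; the robot and the scene stay as the last step left them, time stands still between calls to the robot, and variables do not carry over. Pictures are saved under pics/ and viewed, and the job is handed in when it is done.

Besides the shell and the picture viewer there is one more tool, called after "Request:" as name(argument=value, ...) on one line, values as JSON. carry_out: Moves the arm, as the interface text tells. Its arguments: {"type":"object","properties":{"series":{"type":"string"},"grip_force":{"type":"number"}},"required":["series"]}

```bash
ls; mkdir -p pics; python3 - <<'E'
from bench import r, eyes, spotter
import cv2, numpy as np
print(r.get_obs(), r.tip_reach)
for n in ["side","top","wrist"]:
    p=eyes.grab_frame(n); cv2.imwrite(f"pics/{n}0.png",p["color"])
    print(n,p["shot"],p["intrinsics"].tolist(),p["D"],p.get("R"),p.get("t"),p.get("T_tool_cam"))
    for q in ["block","handle","well","bath","beaker","vial"]:
        print(q,[(np.round(d["uv"]),round(d["confidence"],2)) for d in spotter.mark_of(p,q)])
E
```

```text
pics
{'clock': 0.0, 'joints': array([-1.41513066,  0.47779993,  0.02234273,  1.55642491, -0.01150072,
        1.10926977, -0.08308724]), 'qvel': array([-6.58637304e-05,  1.23812653e-04, -1.13122584e-03,  4.55306955e-04,
       -7.54609337e-04,  8.83728320e-04, -3.76822410e-05]), 'tau': array([-8.48282161e-04, -5.96439171e+01,  1.60766032e+00, -2.81199825e+01,
        1.24586993e-02,  9.53846611e-03,  6.30708456e-06]), 'tcp_pos': array([0.17585288, 0.6511162 , 0.23833707]), 'orientation': array([-4.13059328e-01, -3.11421578e+00,  2.78149698e-03]), 'contact_force': array([ 0.21857479,  0.0795567 , -1.19513116]), 'moment': array([-0.03111893, -0.01331942,  0.00484477]), 'grip_width': 0.08556980911309557} 0.008
side 1 [[457.47057820252377, 0.0, 248.78658152147943], [0.0, 457.47057820252377, 187.34682886544277], [0.0, 0.0, 1.0]] [-0.00703236  0.          0.          0.          0.        ] [[-9.77988737e-01 -2.08657675e-01  7.15823391e-05]
 [-1.49190325e-01  6.99022429e-01 -6.99363918e-01]
 [ 1.45877612e-01 -6.83980715e-01 -7.14765769e-01]] [0.52024563 0.15968261 0.95276565] None
block [(
[... 793 characters left out ...]
ray([331., 247.]), 0.75), (array([338., 200.]), 0.73)]
well [(array([148., 204.]), 0.84)]
bath [(array([158., 204.]), 0.96)]
beaker [(array([317., 158.]), 0.97)]
vial [(array([115., 166.]), 0.56)]
wrist 3 [[291.79556447433896, 0.0, 251.93997026617802], [0.0, 291.79556447433896, 192.08641744309367], [0.0, 0.0, 1.0]] [-0.048894  0.        0.        0.        0.      ] None None [[ 1.45731868e-04 -9.61308003e-01 -2.75475776e-01  7.11525689e-02]
 [ 9.99999962e-01  7.50709938e-05  2.67048946e-04  1.16743971e-03]
 [-2.36036048e-04 -2.75475804e-01  9.61307976e-01 -1.34427176e-01]
 [ 0.00000000e+00  0.00000000e+00  0.00000000e+00  1.00000000e+00]]
block []
handle []
well []
bath []
beaker []
vial []
```

```bash
python3 - <<'E'
import cv2
for n in ["side","top"]:
    im=cv2.imread(f"pics/{n}0.png"); cv2.imwrite(f"pics/{n}0b.png",cv2.resize(im,(800,600),interpolation=cv2.INTER_CUBIC))
t=cv2.imread("pics/top0.png")[140:280,280:420]; cv2.imwrite("pics/top0c.png",cv2.resize(t,(600,600),interpolation=cv2.INTER_CUBIC))
E
```

```text
(no output)
```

View pics/side0b.png

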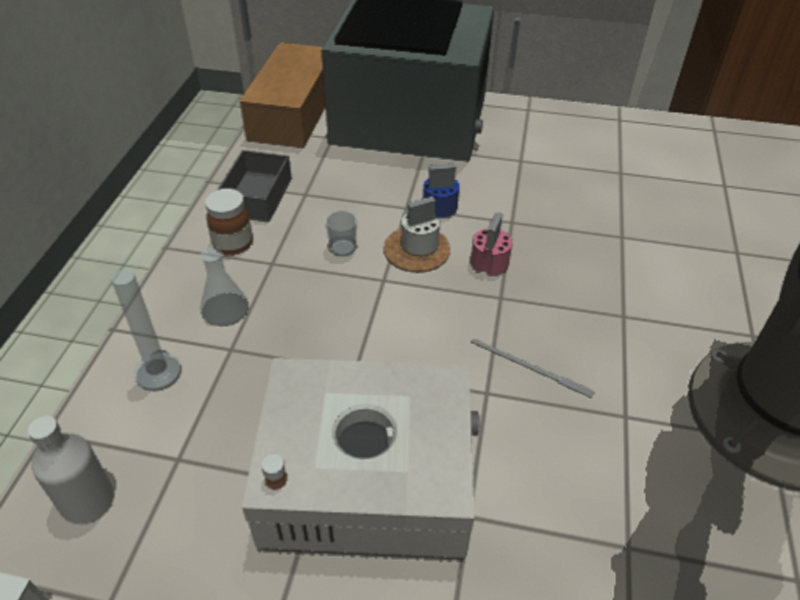

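View pics/top0b.png

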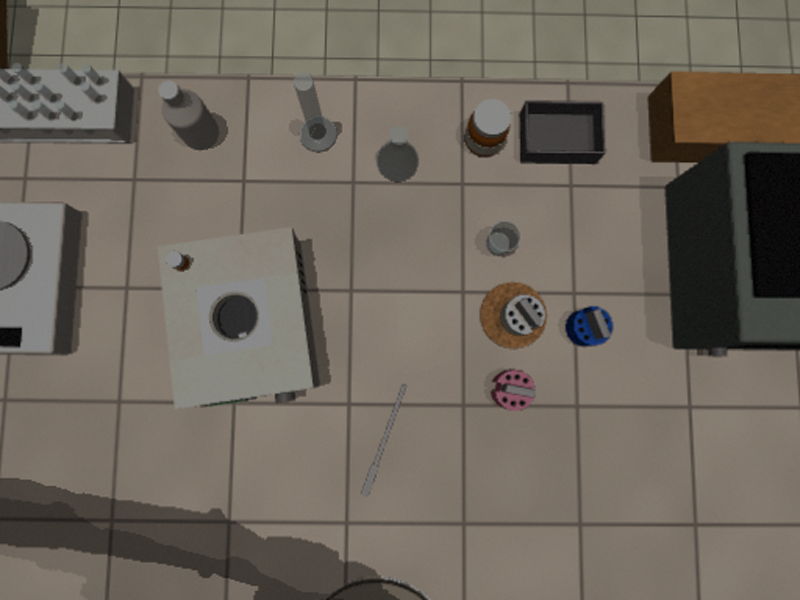

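View pics/top0c.png

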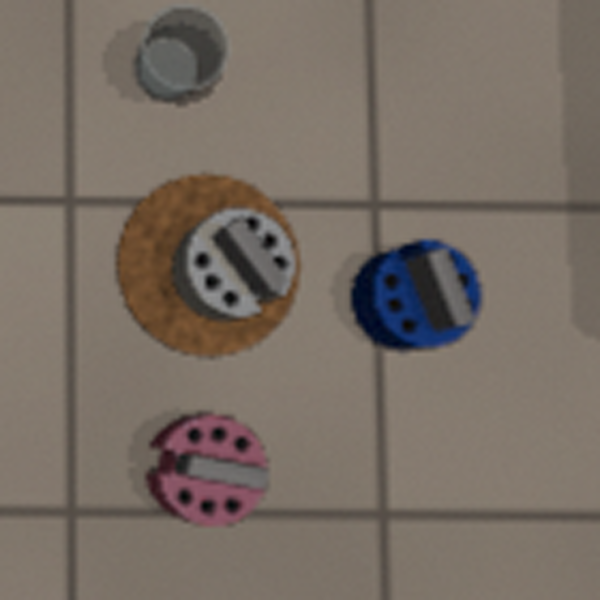

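```bash
cat > h.py <<'E'
from bench import r, eyes, spotter
import cv2, numpy as np
from scipy.spatial.transform import Rotation as Ro
def cam(p,obs=None):
    if p.get("R") is not None: return np.array(p["R"]),np.array(p["t"]).ravel()
    T=np.eye(4); T[:3,:3]=Ro.from_rotvec(obs["orientation"]).as_matrix(); T[:3,3]=obs["tcp_pos"]
    W=T@np.array(p["T_tool_cam"]); Wi=np.linalg.inv(W); return Wi[:3,:3],Wi[:3,3]
def ray(p,uv,obs=None):
    R,t=cam(p,obs); x=cv2.undistortPoints(np.array([[uv]],float),p["intrinsics"],p["D"])[0,0]
    d=R.T@np.array([x[0],x[1],1]); return -R.T@t,d/np.linalg.norm(d)
def onz(p,uv,z,obs=None):
    c,d=ray(p,uv,obs); return c+d*(z-c[2])/d[2]
def proj(p,X,obs=None):
    R,t=cam(p,obs); return cv2.projectPoints(np.atleast_2d(X).astype(float),cv2.Rodrigues(R)[0],t,p["intrinsics"],p["D"])[0][:,0]
def tri(rays):
    A=np.zeros((3,3));b=np.zeros(3)
    for c,d in rays:
        M=np.eye(3)-np.outer(d,d);A+=M;b+=M@c
    return np.linalg.solve(A,b)
E
python3 - <<'E'
from h import *
t=eyes.grab_frame("top"); s=eyes.grab_frame("side")
for q in ["block","handle","well","well_floor","bath","beaker","vial"]:
  for n,p in (("t",t),("s",s)):
    print(q,n,[(np.round(d["uv"],1).tolist(),round(d["confidence"],2)) for d in spotter.mark_of(p,q)])
print("handle tri",tri([ray(t,(338,200)),ray(s,(269,135))]))
print("block", onz(t,(330,202),.004),onz(s,(266,158),.004))
print("well",onz(t,(148,204),.11),onz(s,(234,276),.11))
print("beaker",onz(t,(317,158),0)); print("vial",onz(t,(115,166),.11),onz(s,(178,307),.11))
im=s["color"][245:310,195:275]; cv2.imwrite("pics/swell.png",cv2.resize(im,(800,600),interpolation=cv2.INTER_CUBIC))
im=t["color"][175:235,120:200]; cv2.imwrite("pics/twell.png",cv2.resize(im,(800,600),interpolation=cv2.INTER_CUBIC))
E
```

```text
block t [([323.6, 248.3], 0.98), ([372.2, 211.6], 0.86), ([332.9, 202.2], 0.66)]
block s [([282.1, 132.3], 0.85), ([310.8, 169.0], 0.83), ([267.7, 157.0], 0.79)]
handle t [([332.8, 246.5], 0.8), ([336.9, 200.3], 0.79), ([382.2, 207.5], 0.72)]
handle s [([268.2, 135.0], 0.84), ([281.2, 111.1], 0.81), ([316.4, 146.5], 0.68), ([233.1, 308.7], 0.68)]
well t [([149.7, 204.6], 0.71)]
well s [([233.2, 275.2], 0.7)]
well_floor t [([157.7, 203.6], 0.9), ([150.3, 204.2], 0.69)]
well_floor s [([232.2, 284.7], 0.9)]
bath t [([160.1, 202.4], 0.75)]
bath s [([233.4, 306.5], 0.96)]
beaker t [([319.9, 158.0], 0.84)]
beaker s []
vial t [([116.1, 168.6], 0.44)]
vial s [([178.1, 307.1], 0.54)]
handle tri [ 0.5295987  -0.22990305  0.07146182]
block [ 0.53142425 -0.2250507   0.004     ] [ 0.53330988 -0.21865524  0.004     ]
well [0.51099486 0.21283014 0.11      ] [0.51290761 0.21370394 0.11      ]
beaker [ 0.646896   -0.19361359  0.        ]
vial [0.59788018 0.29269573 0.11      ] [0.58999346 0.29221821 0.11      ]
```

View pics/swell.png

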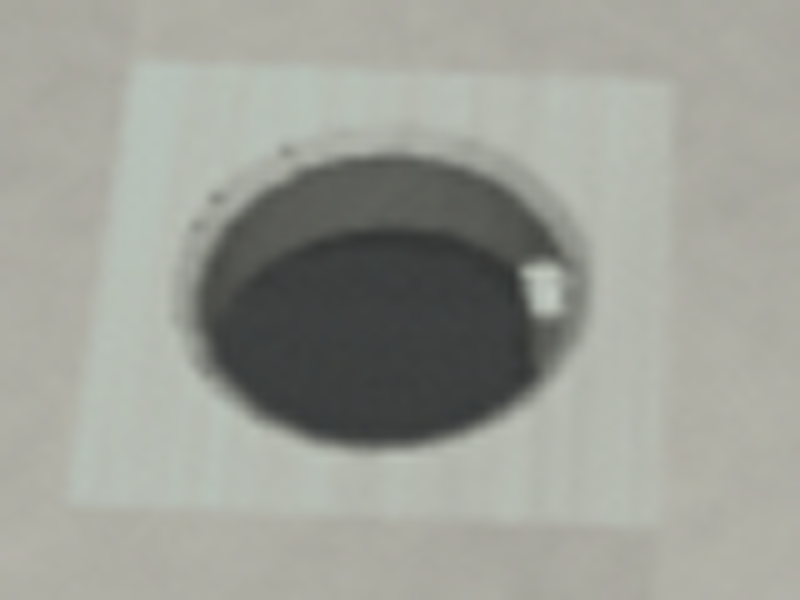

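View pics/twell.png

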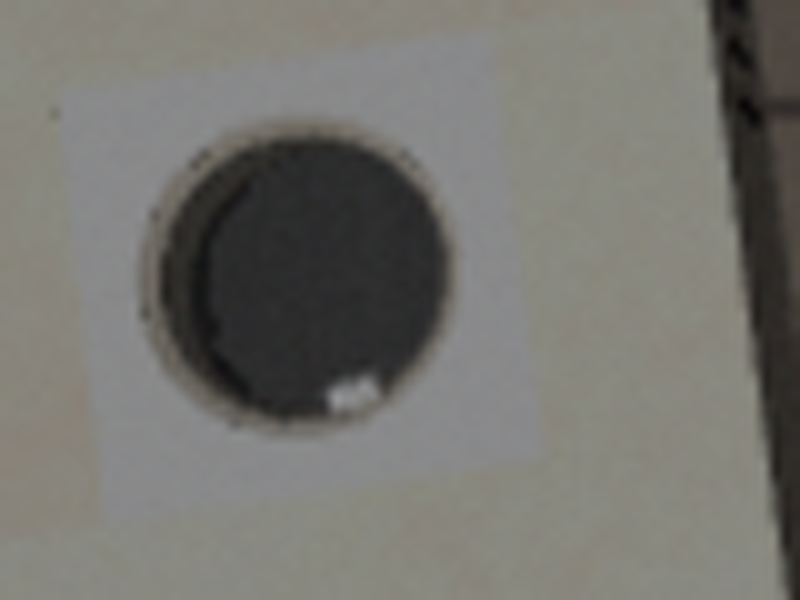

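```bash
python3 - <<'E'
from h import *
t=eyes.grab_frame("top"); s=eyes.grab_frame("side")
w=tri([ray(t,(149.6,202.5)),ray(s,(233.3,274.2))]); k=tri([ray(t,(155.3,214.3)),ray(s,(249.3,273.8))])
print(w,k,onz(t,(155.3,214.3),.1),onz(s,(249.3,273.8),.1),onz(t,(149.6,202.5),.11),onz(s,(233.3,274.2),.11))
d=k-w; print(np.arctan2(d[1],d[0]),np.hypot(*d[:2]))
# bath edges: deck corners in top (px 800x600 -> /1.5625)
for a,b in [((160,247),(175,407)),((293,230),(313,387)),((160,247),(293,230)),((175,407),(313,387))]:
    A=onz(t,np.array(a)/1.5625,.11);B=onz(t,np.array(b)/1.5625,.11);v=B-A;print(A,B,np.arctan2(v[1],v[0]),np.hypot(*v[:2]))
# handle top bar 
c=lambda u,v:(280+u*140/600,140+v*140/600)
for a in [(215,235),(232,219),(266,300),(290,290)]: print(onz(t,c(*a),.094))
E
python3 - <<'E'
import cv2
t=cv2.imread("pics/top0.png")[183:218,315:355]; cv2.imwrite("pics/blk.png",cv2.resize(t,(800,600*7//6*6//7),interpolation=cv2.INTER_CUBIC))
E
```

```text
[0.51486237 0.20964816 0.108943  ] [0.48863258 0.19749287 0.10058641] [0.48841845 0.19760498 0.1       ] [0.48896754 0.19711711 0.1       ] [0.51446472 0.20934797 0.11      ] [0.51497359 0.21033128 0.11      ]
-2.70763863132224 0.028909388167164318
[0.61609943 0.32281237 0.11      ] [0.38345233 0.28752782 0.11      ] -2.991074205789028 0.2353076123357014
[0.64436555 0.12729816 0.11      ] [0.4139873  0.09124976 0.11      ] -2.986376414750881 0.23318153448724463
[0.61609943 0.32281237 0.11      ] [0.64436555 0.12729816 0.11      ] -1.4272178987466038 0.19754690686658072
[0.38345233 0.28752782 0.11      ] [0.4139873  0.09124976 0.11      ] -1.4164635010986557 0.1986390287126344
[ 0.53901268 -0.20643677  0.094     ]
[ 0.5479281  -0.21589657  0.094     ]
[ 0.50379862 -0.23370584  0.094     ]
[ 0.5093945  -0.24692193  0.094     ]
```

View pics/blk.png

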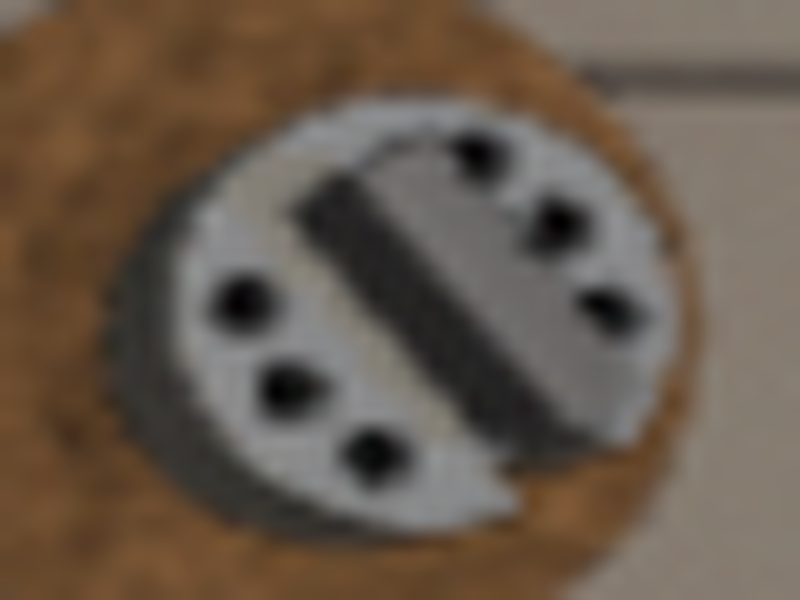

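Request:
carry_out(series="-4.8 -3.2 0 0 1; -4.8 -3.2 0 0 1; -4.8 -3.2 0 0 1; -4.8 -3.2 0 0 1; -4.8 -3.2 0 0 1; -4.8 -3.2 0 0 1; -4.8 -3.2 0 0 1; -4.8 -3.2 0 0 1")

```text
clock: 2.95
tcp_pos: [0.4811, 0.303, 0.2397]
orientation: [0.413, 3.114, 0.001]
contact_force: [0.3, -0.5, -0.7]
grip_width: 0.0854
```

Request:
carry_out(series="-2 -5.6 0 0 1; -2 -5.6 0 0 1; -2 -5.6 0 0 1; -2 -5.6 0 0 1; -2 -5.6 0 0 1; -2 -5.6 0 0 1; -2 -5.6 0 0 1; -2 -5.6 0 0 1")

```text
clock: 3.95
tcp_pos: [0.5177, -0.1716, 0.2397]
orientation: [0.412, 3.113, 0.001]
contact_force: [0.5, 0.3, 0.4]
grip_width: 0.0853
```

Request:
carry_out(series="-1.8 -5.2 1 0 1; 0 0 1 0.18 1; 0 0 0 0.18 1; 0 0 0 0.18 1; 0 0 0 0.18 1; 0 0 0 0.18 1; 0 0 0 0.18 1; 0 0 0 0.18 1")

```text
clock: 4.95
tcp_pos: [0.5215, -0.2246, 0.2194]
orientation: [2.175, 2.267, 0.001]
contact_force: [-0.0, 0.7, 0.0]
grip_width: 0.0855
```

Request:
carry_out(series="0 0 0 0.18 1; 0 0 0 0.18 1; 0 0 0 0.18 1; 0 0 0 0.18 1; 0 0 0 0.18 1; 0 0 0 0 1; 0 0 0 0 1")

```text
clock: 5.82
tcp_pos: [0.5215, -0.2246, 0.2193]
orientation: [-2.939, -1.109, -0.0]
contact_force: [-0.5, 0.5, 0.0]
grip_width: 0.0857
```

```bash
python3 - <<'E'
from h import *
o=r.get_obs(); p=eyes.grab_frame("wrist")
print(o["clock"],o["tcp_pos"],Ro.from_rotvec(o["orientation"]).as_matrix(),o["joints"])
cv2.imwrite("pics/w1.png",cv2.resize(p["color"],(800,600)))
for q in ["handle","block"]:
    print(q,[(np.round(d["uv"],1).tolist(),round(d["confidence"],2)) for d in spotter.mark_of(p,q)])
E
```

```text
5.825 [ 0.52148778 -0.22461514  0.21930176] [[ 7.50835782e-01  6.60488930e-01  4.39865899e-05]
 [ 6.60488927e-01 -7.50835783e-01  5.75917575e-05]
 [ 7.10654239e-05 -1.41892967e-05 -9.99999997e-01]] [-0.42245188  0.46687809  0.96662169  1.88195751 -0.44755221  1.02767738
 -0.11587498]
handle [([260.5, 177.8], 0.85), ([172.4, 243.9], 0.72)]
block [([186.8, 223.1], 0.9), ([310.0, 225.0], 0.87), ([255.9, 164.6], 0.55)]
```

View pics/w1.png

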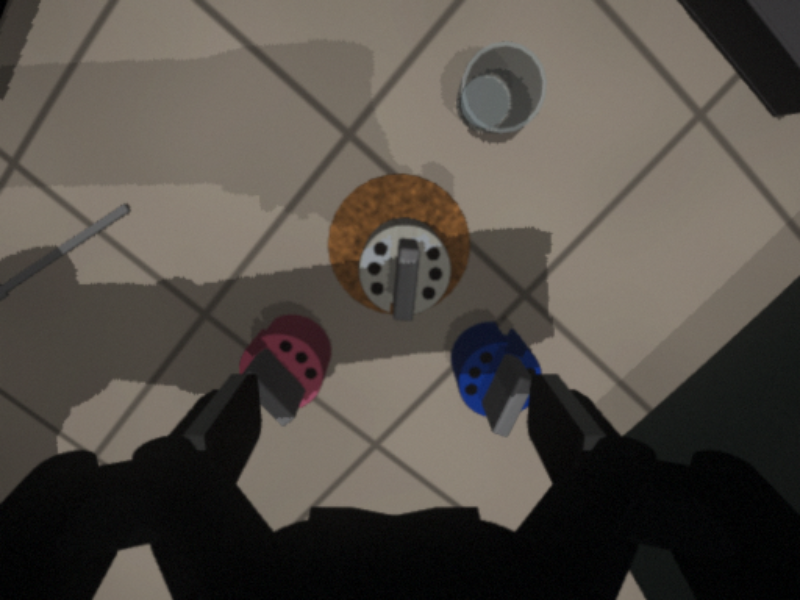

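```bash
python3 - <<'E'
from h import *
t=eyes.grab_frame("top");o=r.get_obs(); p=eyes.grab_frame("wrist")
R=Ro.from_rotvec(o["orientation"]).as_matrix()
im=p["color"][130:220,200:320]; cv2.imwrite("pics/w1c.png",cv2.resize(im,(800,600),interpolation=cv2.INTER_CUBIC))
for n,X in (("h",(.5265,-.2275,.094)),("tcp->.094",(o["tcp_pos"][0],o["tcp_pos"][1],.094))): print(n,proj(p,X,o),proj(t,X))
for n,uv in (("blue",(382.2,207.5)),("pink",(332.8,246.5)),("handle",(336.9,200.3))):
    X=onz(t,uv,.07); print(n,X,R.T@(X-o["tcp_pos"]))
E
```

```text
h [[259.66385442 185.58623383]] [[339.23536822 200.26467693]]
tcp->.094 [[253.80666763 187.72781286]] [[338.11914342 202.41993745]]
blue [ 0.51286418 -0.33640364  0.07      ] [-0.08000647  0.07836233  0.14934538]
pink [ 0.41919646 -0.21599306  0.07      ] [-0.07119255 -0.07393562  0.14935341]
handle [ 0.52892975 -0.22758981  0.07      ] [0.0037456  0.00705915 0.14938477]
```

View pics/w1c.png

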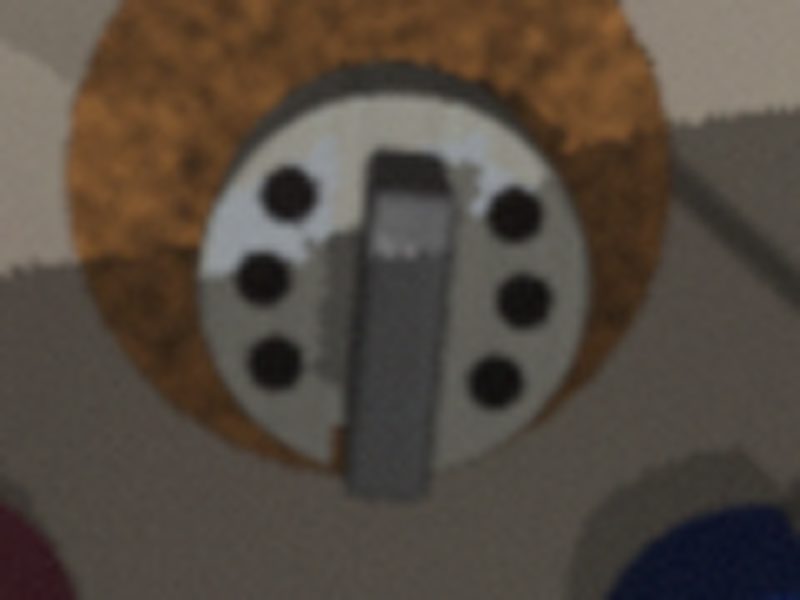

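```bash
python3 - <<'E'
from h import *
t=eyes.grab_frame("top");o=r.get_obs(); p=eyes.grab_frame("wrist")
R=Ro.from_rotvec(o["orientation"]).as_matrix()
f=lambda u,v:(200+u/6.6667,130+v/6.6667)
for m in (.002,.006):
    L=[onz(p,f(*a),m+.09,o) for a in ((372,190),(347,498),(452,193),(430,498))]
    for i in (0,2): print("dir tool",(R.T@(L[i]-L[i+1])), np.linalg.norm(L[i]-L[i+1]))
    print("c",np.mean(L,0),R.T@(np.mean(L,0)-o["tcp_pos"]))
    c=onz(p,f(394,282),m+.05,o);print("top",c,R.T@(c-o["tcp_pos"]))
    w=onz(p,f(198,282),m+.05,o)-onz(p,f(590,282),m+.05,o);print(np.linalg.norm(w), np.linalg.norm(L[0]-L[2]))
    print("topcam",onz(t,(336.5,201.3),m+.05))
E
```

```text
dir tool [4.39887256e-02 3.37954017e-03 1.50145618e-05] 0.0441183578494145
dir tool [4.35827184e-02 2.46892764e-03 1.48786433e-05] 0.04365259639423742
c [ 0.52873202 -0.22602408  0.092     ] [0.00468537 0.00573299 0.12736836]
top [ 0.5293798  -0.22557945  0.052     ] [0.00545205 0.00582464 0.16736862]
0.062107768033874515 0.010864614293725865
topcam [ 0.52839617 -0.2307417   0.052     ]
dir tool [4.33166748e-02 3.32790825e-03 1.47851723e-05] 0.04344432655897812
dir tool [4.29168705e-02 2.43120786e-03 1.46513304e-05] 0.042985680912502204
c [ 0.52941129 -0.22528077  0.096     ] [0.00568735 0.00562036 0.1233687 ]
top [ 0.52996046 -0.22494055  0.056     ] [0.00631108 0.00572572 0.16336891]
0.061284652163688495 0.010698626928160471
topcam [ 0.52797705 -0.22981802  0.056     ]
```

Request:
carry_out(series="0.5 0.6 0 0.07 0.5; 0 0 5 0 0.5; 0 0 5 0 0.5; 0 0 0 0 0.5; 0 0 0 0 0.5", grip_force=60)

```text
clock: 6.8
tcp_pos: [0.5298, -0.2268, 0.1209]
orientation: [2.977, 0.999, 0.002]
contact_force: [-0.2, -0.4, 0.1]
grip_width: 0.0426
```

```bash
python3 - <<'E'
from h import *
o=r.get_obs(); p=eyes.grab_frame("wrist")
print(o["tcp_pos"],o["grip_width"])
cv2.imwrite("pics/w2.png",cv2.resize(p["color"],(800,600)))
for q in ["handle","block"]:
    print(q,[(np.round(d["uv"],1).tolist(),round(d["confidence"],2)) for d in spotter.mark_of(p,q)])
T=o["tcp_pos"];print(proj(p,T,o),proj(p,[T[0],T[1],.092],o)*1.5625)
E
```

```text
[ 0.52984398 -0.22684879  0.12088011] 0.04256572390033514
handle [([253.6, 218.9], 0.72), ([141.0, 319.3], 0.63)]
block [([164.2, 268.1], 0.79), ([327.5, 261.6], 0.75), ([249.7, 192.6], 0.65)]
[[255.26014207 251.62059094]] [[397.93339713 358.08431279]]
```

View pics/w2.png

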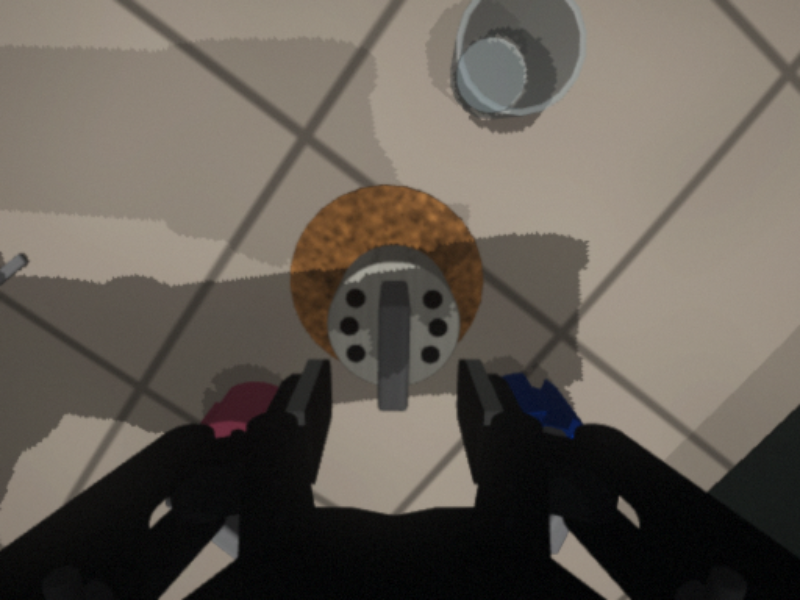

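Request:
carry_out(series="0 -0.1 2.5 0 0.5; 0 0 2 0 0.5; 0 0 0.9 0 0.5; 0 0 0 0 0.5; 0 0 0 0 0; 0 0 0 0 0; 0 0 0 0 0; 0 0 0 0 0", grip_force=60)

```text
clock: 7.95
tcp_pos: [0.529, -0.2255, 0.0658]
orientation: [2.978, 1.0, 0.002]
contact_force: [0.5, 0.1, 3.3]
grip_width: 0.0117
```

Request:
carry_out(series="0 0 0 0 0; 0 0 -2 0 0; 0 0 -5 0 0; 0 0 -5 0 0; 0 0 -4 0 0; 0 0 -2 0 0; 0 0 0 0 0; 0 0 0 0 0")

```text
clock: 8.95
tcp_pos: [0.5276, -0.2243, 0.2436]
orientation: [-2.976, -1.0, 0.004]
contact_force: [0.4, 0.1, -4.7]
grip_width: 0.0113
```

```bash
python3 - <<'E'
from h import *
o=r.get_obs(); p=eyes.grab_frame("wrist")
print(o["tcp_pos"],o["grip_width"],o["contact_force"],o["moment"],o["joints"])
cv2.imwrite("pics/w3.png",cv2.resize(p["color"],(800,600)))
s=eyes.grab_frame("side");cv2.imwrite("pics/s3.png",cv2.resize(s["color"][40:240,180:400],(700,636)[:2] if 0 else (660,600)))
E
```

```text
[ 0.52757337 -0.2242792   0.24359514] 0.011314321144987425 [ 0.3918344   0.06110013 -4.66271212] [0.06480027 0.01274944 0.03404537] [-0.45116027  0.46113221  1.00899741  1.8426034  -0.43927637  1.08577655
 -0.19878515]
```

View pics/w3.png

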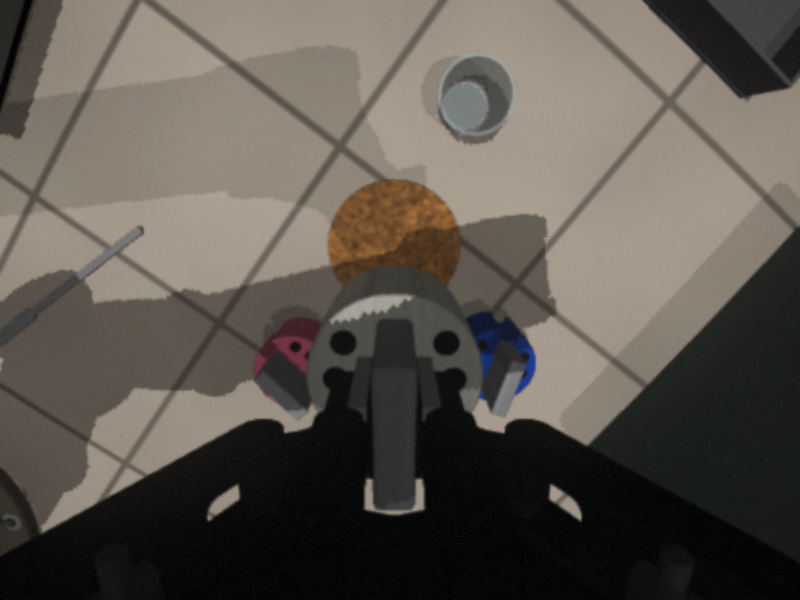

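View pics/s3.png

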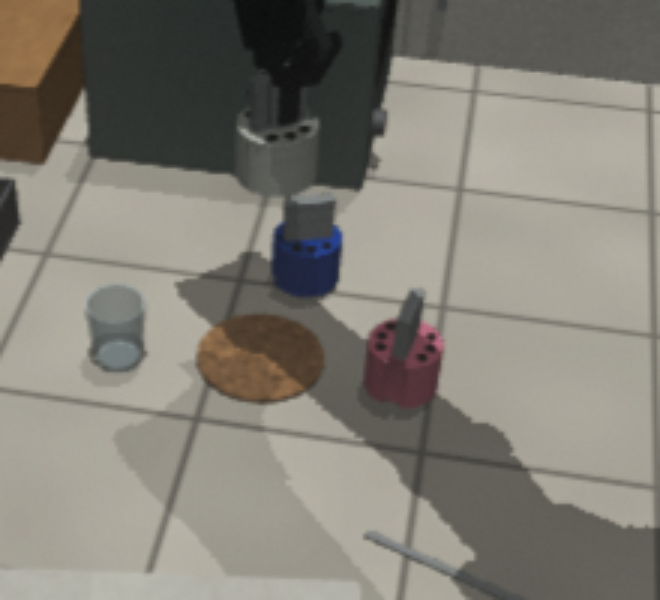

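Request:
carry_out(series="3.1 -4.4 0 0 0; 3.1 -4.4 0 0 0; 3.1 -4.4 0 0 0; 3.1 -4.4 0 0 0; 3.1 -4.4 0 0 0; 3.1 -4.4 0 0 0; 3.1 -4.4 0 0 0; 3.1 -4.4 0 0.06 0")

```text
clock: 10.05
tcp_pos: [0.5131, 0.2067, 0.2444]
orientation: [3.007, 0.908, -0.002]
contact_force: [1.5, -0.7, -4.3]
grip_width: 0.0116
```

Request:
carry_out(series="0 0 0 0 0; 0 0 0 0 0; 0 0 0 0 0")

```text
clock: 10.42
tcp_pos: [0.5139, 0.2033, 0.245]
orientation: [3.008, 0.906, -0.001]
contact_force: [0.5, -0.5, -4.2]
grip_width: 0.0113
```

```bash
python3 - <<'E'
from h import *
o=r.get_obs(); p=eyes.grab_frame("wrist")
R=Ro.from_rotvec(o["orientation"]).as_matrix()
print(o["tcp_pos"],o["grip_width"],o["contact_force"],o["joints"],np.arctan2(R[1,0],R[0,0]))
cv2.imwrite("pics/w4.png",cv2.resize(p["color"],(800,600)))
W=np.array([.5148,.2097,.11]);print(R.T@(W-o["tcp_pos"]), proj(p,W,o)*1.5625)
ang=np.linspace(0,2*np.pi,9); print(np.round(proj(p,[W+[.037*np.cos(a),.037*np.sin(a),0] for a in ang],o)*1.5625))
# tool-frame handle check
Tc=np.array(p["T_tool_cam"])
def toolz(uv,z):
    x=cv2.undistortPoints(np.array([[uv]],float),p["intrinsics"],p["D"])[0,0]; d=Tc[:3,:3]@[x[0],x[1],1]; c=Tc[:3,3]; return c+d*(z-c[2])/d[2]
for r_ in (508,362,320): print(r_,toolz((394/1.5625,r_/1.5625),-.025))
for u,v in ((343,343),(447,343),(337,380),(453,380),(395,296),(395,266)): print(toolz((u/1.5625,v/1.5625),.015))
E
```

```text
[0.51389369 0.2033253  0.24504568] 0.011283041901818412 [ 0.513476   -0.51971532 -4.19243338] [-1.30198874  0.44264381  1.08327996  1.89125247 -0.44391814  1.07628723
 -1.02523306] 0.5851247567592862
[ 0.00437746 -0.00484115  0.13504146] [[388.57147817 281.75832754]]
[[423. 231.]
 [376. 222.]
 [337. 248.]
 [329. 293.]
 [356. 330.]
 [400. 338.]
 [438. 314.]
 [449. 270.]
 [423. 231.]]
508 [-0.02420576 -0.00159023 -0.025     ]
362 [ 0.02192585 -0.00160751 -0.025     ]
320 [ 0.03343628 -0.00161166 -0.025     ]
[ 0.01154115 -0.01947936  0.015     ]
[0.0115504  0.01700312 0.015     ]
[-0.00271633 -0.0220962   0.015     ]
[-0.00270548  0.01964843  0.015     ]
[ 0.02865177 -0.00125486  0.015     ]
[ 0.03904539 -0.0012647   0.015     ]
```

View pics/w4.png

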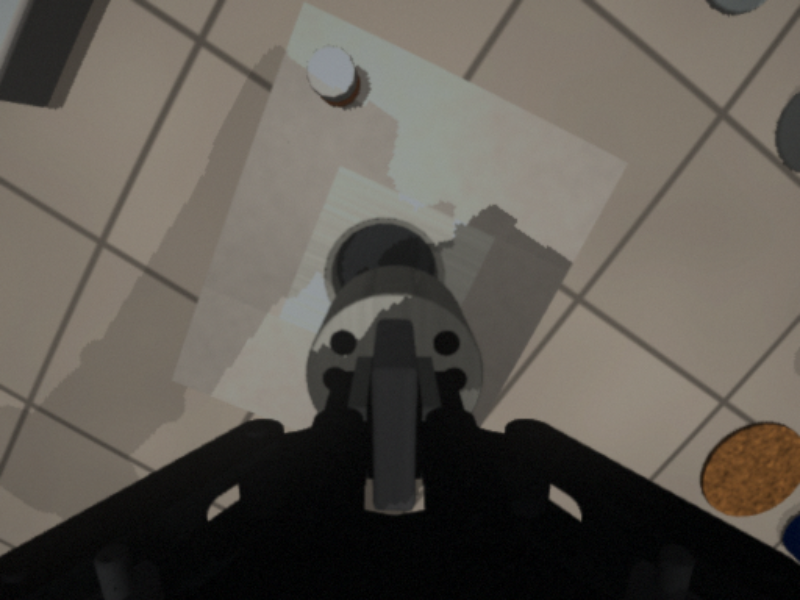

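Request:
carry_out(series="0.6 -0.5 1 0 0; 0 0 2 0 0; 0 0 2 0 0; 0 0 1.2 0 0; 0 0 0 0 0; 0 0 0 0 0")

```text
clock: 11.22
tcp_pos: [0.5166, 0.2126, 0.1837]
orientation: [3.007, 0.91, 0.001]
contact_force: [-0.3, 0.0, -4.1]
grip_width: 0.0113
```

```bash
python3 - <<'E'
from h import *
o=r.get_obs(); t=eyes.grab_frame("top");s=eyes.grab_frame("side"); p=eyes.grab_frame("wrist")
R=Ro.from_rotvec(o["orientation"]).as_matrix()
print(o["tcp_pos"],o["grip_width"],o["contact_force"],o["moment"],np.arctan2(R[1,0],R[0,0]))
a=cv2.resize(s["color"][215:315,170:300],(520,400),interpolation=cv2.INTER_CUBIC)
b=cv2.resize(p["color"][110:230,190:310],(400,400)) ;
cv2.imwrite("pics/c5.png",np.hstack([a[:, :],b])[:, :800] if 0 else cv2.resize(np.hstack([a,b]),(800,348)))
W=np.array([.5148,.2097,.11]);print(R.T@(W-o["tcp_pos"]))
E
```

```text
[0.51659339 0.21257629 0.1836964 ] 0.011313821303583172 [-3.09881988e-01  3.39490610e-03 -4.06506935e+00] [ 0.00170082  0.0093535  -0.01026534] 0.5874559944837231
[-0.00314406  0.00137734  0.07369442]
```

View pics/c5.png

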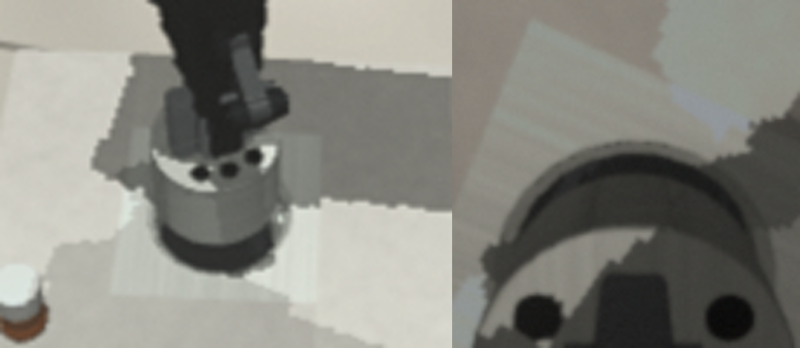

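Request:
carry_out(series="-0.1 0.05 0.4 0 0; 0 0 0.4 0 0; 0 0 0.4 0 0; 0 0 0 0 0; 0 0 0 0 0")

```text
clock: 12.0
tcp_pos: [0.5156, 0.2117, 0.1713]
orientation: [3.007, 0.91, 0.0]
contact_force: [0.3, 0.1, -2.6]
grip_width: 0.0114
```

Request:
carry_out(series="0 0 0.2 0 0; 0 0 0.2 0 0; 0 0 0 0 0")

```text
clock: 12.38
tcp_pos: [0.5154, 0.2117, 0.1671]
orientation: [3.007, 0.91, -0.001]
contact_force: [0.7, -0.1, -4.8]
grip_width: 0.011
```

Request:
carry_out(series="0 0 0.2 0 0; 0 0 0.1 0 0; 0 0 0 0 0; 0 0 0 0 0")

```text
clock: 12.88
tcp_pos: [0.5156, 0.2117, 0.1643]
orientation: [-3.007, -0.91, -0.0]
contact_force: [0.2, 1.0, -3.5]
grip_width: 0.011
```

Request:
carry_out(series="0 0 0.2 0 0; 0 0 0 0 0; 0 0 0 0 0")

```text
clock: 13.25
tcp_pos: [0.5156, 0.2117, 0.1623]
orientation: [3.007, 0.91, -0.0]
contact_force: [0.0, 0.1, -4.3]
grip_width: 0.0113
```

Request:
carry_out(series="0 0 0.1 0 0; 0 0 0 0 0; 0 0 0 0 0")

```text
clock: 13.62
tcp_pos: [0.5155, 0.2117, 0.1613]
orientation: [-3.007, -0.91, 0.0]
contact_force: [0.9, -0.2, -4.1]
grip_width: 0.0113
```

Request:
carry_out(series="0 0 0.1 0 0; 0 0 0 0 0; 0 0 0 0 0")

```text
clock: 14.0
tcp_pos: [0.5156, 0.2117, 0.1603]
orientation: [-3.007, -0.91, 0.0]
contact_force: [0.9, 1.2, -3.4]
grip_width: 0.0115
```

Request:
carry_out(series="0 0 0.1 0 0; 0 0 0 0 0; 0 0 0 0 0")

```text
clock: 14.38
tcp_pos: [0.5155, 0.2117, 0.1593]
orientation: [3.007, 0.91, -0.0]
contact_force: [-0.5, 0.7, -4.4]
grip_width: 0.0114
```

Request:
carry_out(series="0 0 0.1 0 0; 0 0 0 0 0; 0 0 0 0 0")

```text
clock: 14.75
tcp_pos: [0.5156, 0.2117, 0.1583]
orientation: [-3.007, -0.91, -0.0]
contact_force: [-0.4, -0.6, -4.1]
grip_width: 0.0109
```

Request:
carry_out(series="0 0 0.1 0 0; 0 0 0 0 0; 0 0 0 0 0")

```text
clock: 15.12
tcp_pos: [0.5156, 0.2117, 0.1573]
orientation: [-3.007, -0.91, -0.0]
contact_force: [0.5, -0.5, -3.6]
grip_width: 0.0115
```

```bash
python3 - <<'E'
from h import *
o=r.get_obs(); s=eyes.grab_frame("side"); p=eyes.grab_frame("wrist")
print(o["tcp_pos"],o["contact_force"],o["moment"])
a=cv2.resize(s["color"][215:315,170:300],(520,400),interpolation=cv2.INTER_CUBIC)
b=cv2.resize(p["color"][110:230,190:310],(400,400)) ;
cv2.imwrite("pics/c6.png",cv2.resize(np.hstack([a,b]),(800,348)))
E
```

```text
[0.51556342 0.2116931  0.15730025] [ 0.50438575 -0.54764105 -3.59084991] [-0.00548949 -0.00104168 -0.03102279]
```

View pics/c6.png

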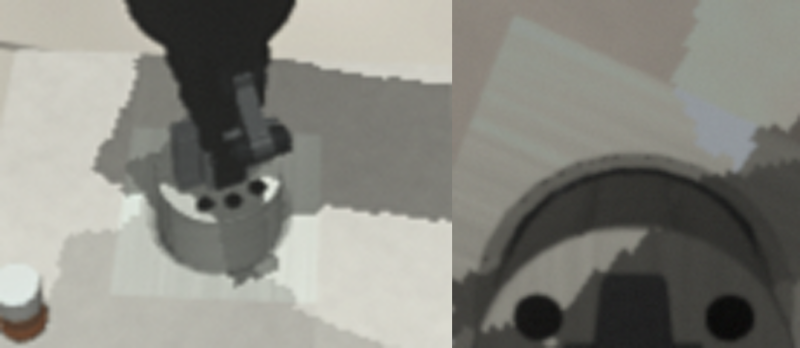

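Request:
carry_out(series="0 0 0.1 0 0; 0 0 0 0 0; 0 0 0 0 0")

```text
clock: 15.6
tcp_pos: [0.5158, 0.2118, 0.1565]
orientation: [-3.007, -0.91, -0.001]
contact_force: [-1.6, 0.3, 0.2]
grip_width: 0.0116
```

Request:
carry_out(series="0 0 0.1 0 0; 0 0 0 0 0; 0 0 0 0 0")

```text
clock: 15.98
tcp_pos: [0.516, 0.2118, 0.1561]
orientation: [-3.006, -0.91, -0.001]
contact_force: [-1.4, -0.4, 6.9]
grip_width: 0.0112
```

Request:
carry_out(series="0 0 -0.03 0.04 0; 0 0 0 0 0; 0 0 0 0.03 0; 0 0 0 0 0")

```text
clock: 16.48
tcp_pos: [0.5163, 0.2106, 0.1562]
orientation: [3.036, 0.802, 0.001]
contact_force: [0.2, -3.1, 5.4]
grip_width: 0.0116
```

Request:
carry_out(series="0 0 0 0.03 0; 0 0 0 0 0; 0 0 0 0 0")

```text
clock: 16.85
tcp_pos: [0.5163, 0.2109, 0.156]
orientation: [3.048, 0.758, 0.002]
contact_force: [0.6, -3.8, 5.2]
grip_width: 0.0112
```

Request:
carry_out(series="0 0 0 0.03 0; 0 0 0 0 0; 0 0 0 0 0")

```text
clock: 17.23
tcp_pos: [0.5152, 0.2122, 0.1552]
orientation: [-3.059, -0.713, 0.001]
contact_force: [-0.0, 0.2, -4.1]
grip_width: 0.0111
```

Request:
carry_out(series="0 0 0.1 0.03 0; 0 0 0 0 0; 0 0 0.1 0 0; 0 0 0 0 0")

```text
clock: 17.73
tcp_pos: [0.5152, 0.2119, 0.1533]
orientation: [-3.07, -0.667, 0.001]
contact_force: [-0.4, 0.2, -3.7]
grip_width: 0.0112
```

Request:
carry_out(series="0 0 0.2 0 0; 0 0 0 0 0; 0 0 0.2 0 0; 0 0 0 0 0")

```text
clock: 18.23
tcp_pos: [0.5155, 0.2117, 0.1494]
orientation: [3.07, 0.667, -0.0]
contact_force: [0.2, 0.4, -4.1]
grip_width: 0.0113
```

Going down freely; 9.6 mm more to the expected floor (TCP ≈ 0.140).

Request:
carry_out(series="0 0 0.2 0 0; 0 0 0 0 0; 0 0 0.2 0 0; 0 0 0 0 0")

```text
clock: 18.73
tcp_pos: [0.5154, 0.2117, 0.1454]
orientation: [3.07, 0.667, -0.0]
contact_force: [-0.9, 0.2, -3.9]
grip_width: 0.011
```

Request:
carry_out(series="0 0 0.2 0 0; 0 0 0 0 0; 0 0 0.1 0 0; 0 0 0 0 0; 0 0 0.1 0 0; 0 0 0 0 0")

```text
clock: 19.48
tcp_pos: [0.5155, 0.2117, 0.1415]
orientation: [3.07, 0.667, -0.0]
contact_force: [-0.3, 1.4, -4.2]
grip_width: 0.0109
```

Request:
carry_out(series="0 0 0.1 0 0; 0 0 0 0 0; 0 0 0 0 0")

```text
clock: 19.85
tcp_pos: [0.5156, 0.2117, 0.1406]
orientation: [3.07, 0.667, -0.0]
contact_force: [1.0, -0.7, -4.7]
grip_width: 0.0114
```

Request:
carry_out(series="0 0 0.1 0 0; 0 0 0 0 0; 0 0 0 0 0")

```text
clock: 20.23
tcp_pos: [0.5157, 0.2116, 0.1398]
orientation: [-3.07, -0.667, -0.0]
contact_force: [-1.6, -0.7, 0.9]
grip_width: 0.0114
```

Request:
carry_out(series="0 0 0.06 0 0; 0 0 0 0 0; 0 0 0 0 0")

```text
clock: 20.6
tcp_pos: [0.5158, 0.2116, 0.1398]
orientation: [-3.069, -0.666, -0.0]
contact_force: [-3.7, -1.1, 7.8]
grip_width: 0.0114
```

Request:
carry_out(series="0 0 -0.06 0 0; 0 0 0 0 0.2; 0 0 0 0 0.4; 0 0 0 0 0.5; 0 0 0 0 0.5; 0 0 0 0 0.5")

```text
clock: 21.35
tcp_pos: [0.5156, 0.2117, 0.1396]
orientation: [3.07, 0.667, 0.0]
contact_force: [0.1, -0.3, 0.7]
grip_width: 0.0428
```

Request:
carry_out(series="0 0 -1 0 0.5; 0 0 -2 0 0.5; 0 0 -4 0 0.5; 0 0 -4 0 0.5; 0 0 -4 0 0.5; 0 0 0 0 0.5; 0 0 0 0 0.5")

```text
clock: 22.22
tcp_pos: [0.5153, 0.2117, 0.29]
orientation: [-3.069, -0.667, -0.0]
contact_force: [0.0, 0.4, -0.9]
grip_width: 0.0427
```

```bash
python3 - <<'E'
from h import *
o=r.get_obs(); s=eyes.grab_frame("side"); p=eyes.grab_frame("wrist");t=eyes.grab_frame("top")
print(o["tcp_pos"],o["contact_force"],o["moment"],o["grip_width"])
a=cv2.resize(s["color"][215:315,170:300],(520,400),interpolation=cv2.INTER_CUBIC)
cv2.imwrite("pics/c7.png",cv2.resize(np.hstack([a,cv2.resize(p["color"],(533,400))]),(800,304)))
cv2.imwrite("pics/t7.png",cv2.resize(t["color"],(800,600)))
cv2.imwrite("pics/s7.png",cv2.resize(s["color"],(800,600)))
f=[d for q in ("handle",) for d in spotter.mark_of(s,q)]+[d for d in spotter.mark_of(t,"handle")]
print([(np.round(d["uv"],1),round(d["confidence"],2)) for d in f]); W=[.5148,.2107,.15];print(proj(s,W),proj(t,W))
E
```

```text
[0.51533779 0.2117221  0.2899653 ] [ 0.00860032  0.44758182 -0.85883532] [-0.01617514  0.02735079  0.00878494] 0.042735719151592216
[(array([314.8, 145.2]), 0.66), (array([281.9, 110.4]), 0.62), (array([231.8, 264.7]), 0.56), (array([143.4, 200. ]), 0.78), (array([334.2, 248.1]), 0.64), (array([383.5, 210.2]), 0.63)]
[[232.7795181  261.12502893]] [[144.4527838  200.52659467]]
```

View pics/c7.png

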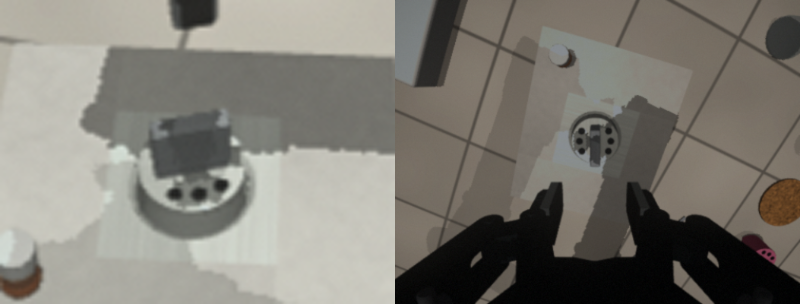

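View pics/s7.png

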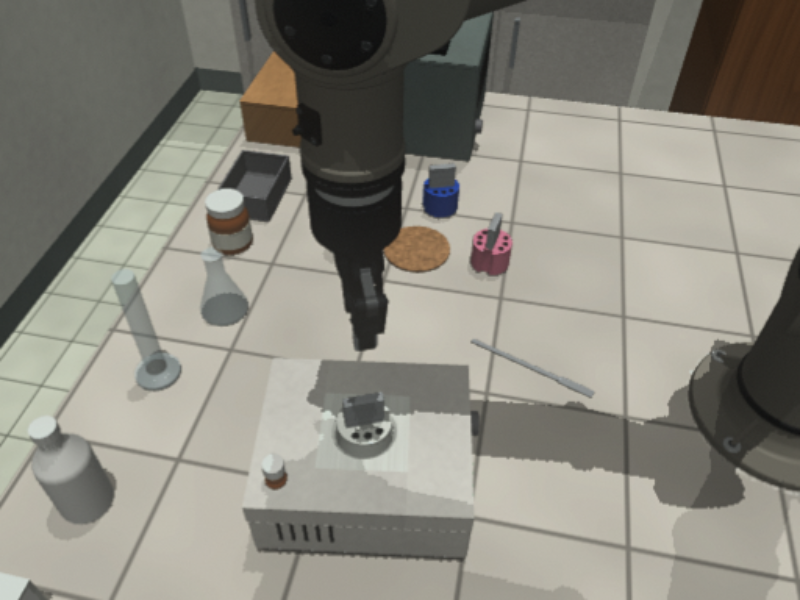

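View pics/t7.png

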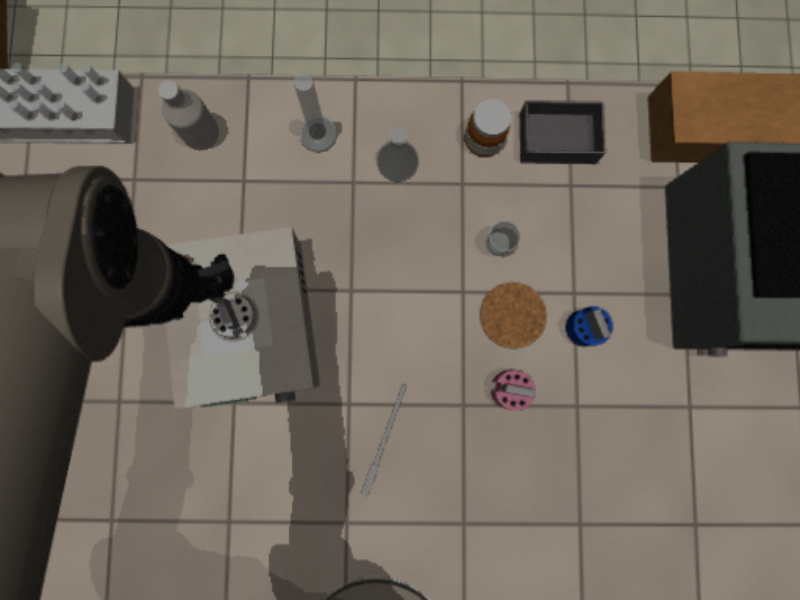

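```bash
python3 -c "
from bench import r
print(r.hand_in())"
```

```text
the job is handed in; nothing more can be done
None
```

The aluminium block is seated on the floor of the well and released, and I handed the job in at about 22 s.

I gripped the block by its handle and rested it on the key with about 11 N. I then turned it about 0.13 rad by feel until it dropped, centred it on the key, and lowered it freely. It stopped 17.0 mm below the key contact, which matches the well floor, where I pressed with at most about 12 N.

- **After release:** the force on the gripper was near zero, and the arm is clear, about 15 cm above the grasp height. The side, top and wrist pictures show the block upright and centred in the well.
- **Other objects:** the top picture shows the beaker and the blue and pink blocks where they were, and the side and wrist pictures show the vial still standing in its place.
- **What disagreed:**
  - The block's position on the mat differed by about 5 mm between the top and wrist cameras. I trusted the wrist camera, and the grasp was good.
  - The key contact came about 3–4 mm lower than I had predicted, because the mat was thicker than I assumed.

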